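# Unsnap the drip-tray grate and lay it on the bamboo tier

## Task

Take the snapped-in steel grate out of the drip tray: press the tray's release tab inward until the grate's front edge pops up, then take the grate by its pull handle and swing it up on its rear tongues to about 20 degrees before drawing it out of the frame. Lay it gently, right way up, flat and square in the middle of the empty lowest bamboo tier, its handle end towards the tier's open front edge, and let go. Do not drop it, and leave the cup and tamper on the next step and the dosing ring on the counter where they are.

Things in the scene. Friction and masses are not known exactly. Their poses are not given: they have to be found in the camera images.
- tray: Black drip tray fixed to the counter; sizes in mm. Origin on the counter under the grate's middle; x from its front (tab side) to its rear, z up. Outside x -73 to +86, y -57 to +57, 46 high. Ledges 30 high carry the grate; a rear bar (x 66 to 86, underside 38.5 high) holds down the grate's tongues. A spring lifter inside pushes the grate's front up once unlatched.
- tab (a joint): Travel of the release tab in m: 0 = out (latched), 0.010 = fully in. Slides level along the tray's +x (inward) against a spring, 3 N to start, about 7 N fully in, and pops back by itself. The latch lets go at about 0.006: the grate's front then pops up about 15 mm (grate tilted about 0.13 rad) and stays up after the tab is let go.
- tab_face (a point): Middle of the outer face of the release tab: a steel paddle 60 wide (y), 38 high (8 to 46 above the counter), 8 thick, standing before the tray, its outer face 22 in front of the tray's front wall. The point moves with the tab; axes as the tray's.
- grate: The steel grate, 0.15 to 0.29 kg. Origin: middle of its underside (skirts' lower edge, on which it also stands when laid down). x from handle end (front edge x -65) to rear edge (x +57), z up; parallel to the tray's while latched. Two tongues 4 thick stick out of its rear to x +77, z 2 to 6, and lie 11 under the tray's rear bar. It pivots about its rear lower edge, x +57, z 0.
- grate_centre (a point): Centre of the grate, 9 above its underside; axes as the grate's. The grate is a shallow slotted cover, 122 (x) x 100 (y) x 18 high without handle and tongues, open below, with skirts round its edges; its top face is 9 above this point.
- grate_grip (a point): Middle of the grate's upright pull handle: a block 12 thick (grate x), 50 long (grate y), 26 high, on the grate's top face near its front edge. It lies 40 before (-x) and 22 above point grate_centre; the grate's top face is 13 below this point. Axes as the grate's.
- grate_tongues (a point): Midway between the tips of the grate's two rear tongues, at grate x +77, y 0, 5 below point grate_centre. Axes as the grate's.
- tiers: Stepped bamboo tiers, fixed. Origin on the counter under the middle of the lowest deck; x points from its open front to the higher steps, z up. Lowest deck (empty): x -100 to +100, y -140 to +140, top 40 above the counter. Second step x 100 to 175, top 70; third x 175 to 275, top 100.
- cup: White porcelain espresso cup, 64 across, 58 high, on the second step. Origin under its foot. Leave alone.
- tamper: Steel tamper, 58 across, 90 high, on the second step. Origin under its foot. Leave alone.
- dosing_ring: Orange dosing ring, 62 across, 22 high, lying on the counter before the tray and tiers. Origin under its middle. Leave alone.
There are look-alikes about, which are no part of the job. What is shaped like the tray but green is not meant. Leave any orange or red look-alike of the grate alone.

How it is judged:
By the outcome, as a careful person would: the job done as asked, in the order asked, and still so for the second after the job is handed in, with the robot touching nothing.
It also fails if it takes over 58 s, if anything falls off the work surface, if the arm or the gripper's body presses on something with over 40 N, if the wrist force passes 120 N, or if a joint passes its speed limit or range.

## Robot

A 6-joint arm with a two-finger parallel gripper is mounted at the origin on the work surface. World frame = base frame: x ahead of the robot, y to its left, z up, the work surface at z = 0. Lengths are in m, angles in rad, forces in N, time in s.
With the tool pointing down it reaches from about 0.375 to 0.9 m from the base axis. Payload 3.1 kg.
Tool frame: the origin (TCP) lies between the finger pads; the fingertips stand 14 mm ahead of it and the grasp point (between the pads) lies 5 mm behind it (robot.finger_overhang is the distance from the TCP to the fingertips, in m); z points along the fingers, y is the line along which they close (so a half turn about z gives the same grasp; the last joint's range is limited). The gripper opens to 87 mm and grips with 3 to 60 N. Pads are 19 mm wide; open, the fingers measure 117 mm over their backs; the gripper's body (75 mm by 190 mm) begins 51 mm behind the grasp point.
Start: joints at [1.111, 0.527, 1.433, -0, 1.181, -0.178], TCP at [0.174, 0.6, 0.237] pointing down, gripper open.
Joint ranges: [-3.08, 3.08], [-0.75, 2.2], [0.22, 2.44], [-1.43, 4.57], [0, 2.65], [-2.85, 2.85]. Speed limits (rad/s): [2.79, 2.79, 3.14, 3.14, 3.14, 3.14].

## Interface

Orientations are given as a unit quaternion [x, y, z, w].
In Python, from rig import monitor, cams, workorder, robot gives the robot as it stands.
- The arm moves only by the tool send_rows, never from a script. Its argument "moves" is one flat list of numbers, 7 for each row, row after row: the opening, from 0 (shut) to 1 (fully open), then the shift along the world's x, y, z in cm, then the turn, a rotation vector about the world's x, y, z in rad. A call has 1 to 5 rows; each row is the pose to reach, as a shift and turn from the pose commanded when the call began; what a row does not reach only later rows make up. A row lasts 1/12 s, in which the tool goes at most 41.7 mm and 7.16 degrees, less where a joint would pass 70% of its speed; a pose out of reach is approached as far as the arm can. A call with a gripper value outside its range is refused whole. The fingers move at their own pace and stop on an object; "grip_force" is the grip in N (left out, the last holds). Time passes only in rows, so rows that repeat a pose let the fingers close. It gives the time, the measured TCP pose, the force, the opening and the grip force at its end, in the units of the state.
- monitor.get_obs(): the state, without advancing time (a new reading comes with each control period).
- cams.camera(name): name is "scene" or "top" or "wrist"; returns a dict with "pixels" (480x640x3 uint8, blue, green, red), "range_z" (480x640 float32, m along the optical axis (not along the pixel's ray), 0 where there is no reading), "fovy" (degrees; the focal length in pixels is half the picture's height over the tangent of half this angle, whatever the lens; pixels are square), "cx", "cy" (the principal point, pixels), "dist_coeffs" ([k1, k2, p1, p2, k3] as OpenCV has them; the pictures are not rectified), "rvec" (rotation vector, rad) and "tvec" (3), from world to camera coordinates, as OpenCV has them; the wrist camera has in their place "hand_eye" (4x4, takes a point from camera to tool coordinates, whose origin is the TCP and whose axes are the flange's). Camera axes: x right, y down, z forward; pixel columns grow to the right and rows downward; lengths in m; the calibration is good to about 2 mm. A picture is of the moment at which its call begins: read the wrist's pose just before it.
- workorder.hand_in(): hands the job in; it is judged then, once.
The state is a dict: "time": time; "q": joint angles; "joint_velocities": joint speeds; "joint_torque": joint torques, N m; "position": TCP position; "tool_rot": TCP orientation; "ft_force": force on the tool from outside, world axes, zero at the start; "moment": the same for the moment, N m; "grip_width": finger opening in m; "grip_force": force on a finger pad.
Only numpy, scipy, OpenCV 4.12 (cv2) and the standard library are available. Lean on these libraries where they do the work, as an engineer would, in place of code of your own. Each camera call takes 0.05 s, during which the arm holds its last target. There are 200 camera calls.

## Working session

There is one attempt and no reset: what is moved stays moved. The work goes in short steps, Python scripts to look and compute and a tool call to move; the robot and the scene stay as the last step left them, time stands still between calls to the robot, and variables do not carry over. Pictures are saved under pics/ and viewed, at most 10 in all, crops included, and the job is handed in when it is done.

Besides the shell and the picture viewer there is one more tool, called after "Call:" by a JSON object that holds its "method" and its "body", one argument or row to a line. send_rows: Moves the arm, as the interface text tells. Its arguments: {"type":"object","properties":{"moves":{"type":"array","items":{"type":"number"}},"grip_force":{"type":"number"}},"required":["moves"]}

```bash
mkdir -p pics; ls
cat > h.py <<'E'
import numpy as np, cv2
from rig import monitor, cams, workorder, robot
from scipy.spatial.transform import Rotation as R
def shot(n):
    o=monitor.get_obs(); c=cams.camera(n)
    f=240/np.tan(np.radians(c["fovy"])/2)
    c["K"]=np.array([[f,0,c["cx"]],[0,f,c["cy"]],[0,0,1.]])
    if "hand_eye" in c:
        T=np.eye(4);T[:3,:3]=R.from_quat(o["tool_rot"]).as_matrix();T[:3,3]=o["position"]
        c["T"]=T@np.array(c["hand_eye"])
    else:
        r=cv2.Rodrigues(np.array(c["rvec"],float))[0];T=np.eye(4);T[:3,:3]=r.T;T[:3,3]=-r.T@np.array(c["tvec"],float).ravel();c["T"]=T
    return c
def rays(c,px):
    u=cv2.undistortPoints(np.array(px,float).reshape(-1,1,2),c["K"],np.array(c["dist_coeffs"],float)).reshape(-1,2)
    return np.c_[u,np.ones(len(u))]
def plane(c,px,z):
    d=rays(c,px)@c["T"][:3,:3].T;o=c["T"][:3,3]
    return o+d*((z-o[2])/d[:,2])[:,None]
def depth(c,px):
    px=np.array(px).reshape(-1,2);z=c["range_z"][px[:,1].astype(int),px[:,0].astype(int)]
    return (rays(c,px)*z[:,None])@c["T"][:3,:3].T+c["T"][:3,3]
def cloud(c):
    v,u=np.mgrid[0:480,0:640];return depth(c,np.c_[u.ravel(),v.ravel()]).reshape(480,640,3)
E
python3 - <<'E'
from h import *
a=shot("scene");b=shot("top")
cv2.imwrite("pics/a.png",a["pixels"]);cv2.imwrite("pics/b.png",b["pixels"])
print(a["T"].round(3),b["T"].round(3));print(monitor.get_obs()); print(robot, [x for x in dir(robot) if x[0]!='_'])
E
```

```text
pics
[[ 0.457  0.559 -0.692  1.427]
 [ 0.889 -0.28   0.362 -0.32 ]
 [ 0.008 -0.781 -0.625  0.887]
 [ 0.     0.     0.     1.   ]] [[ 0.009 -0.996  0.092  0.446]
 [-1.    -0.008  0.013  0.134]
 [-0.013 -0.092 -0.996  1.418]
 [ 0.     0.     0.     1.   ]]
{'time': 0.1, 'q': array([ 1.11049011e+00,  5.28379061e-01,  1.43376749e+00, -7.02771789e-06,
        1.18139295e+00, -1.78472810e-01]), 'joint_velocities': array([-1.72357311e-03, -1.06537289e-03, -3.09933917e-03,  7.20926151e-05,
       -3.88554500e-04,  1.42269948e-03]), 'joint_torque': array([ 1.77210090e-04, -4.40984166e+01, -1.77149856e+01,  6.34724647e-02,
        5.33563877e-02, -5.64312654e-05]), 'position': array([0.17349722, 0.59978311, 0.23566798]), 'tool_rot': array([ 1.40449399e-01,  9.90087379e-01, -9.25213404e-04, -3.02556600e-04]), 'ft_force': array([-0.05009678, -0.33054912, -0.11109227]), 'moment': array([-0.01728241, -0.05277335, -0.04229071]), 'grip_force': 0.0, 'grip_width': 0.08695102309841314}
<Robot object at 0x7f976a318050> ['Unreachable', 'finger_overhang']
```

View pics/a.png

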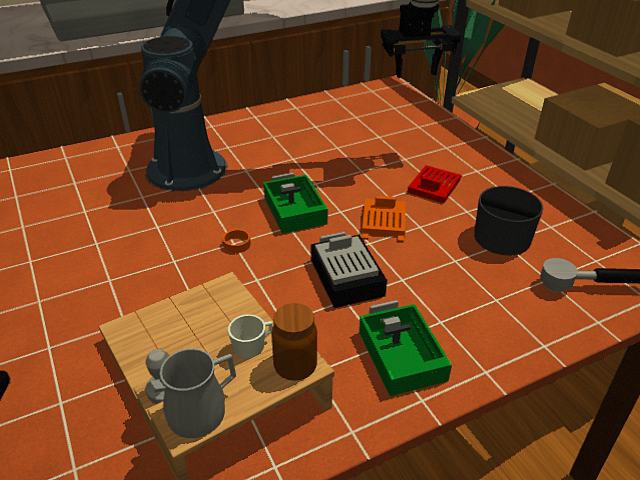

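View pics/b.png

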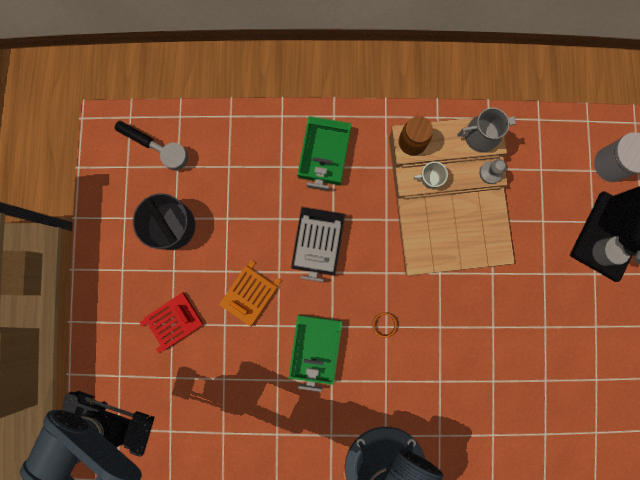

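Candidates: the black tray with the steel grate at top (318,243). Look-alikes are the green trays at (325,152) and (316,350), the orange grate at (250,295) and the red one at (172,322). I choose the black tray. The tiers are at (455,232) and the dosing ring at (386,324).

Run:
```python
from h import *
b=shot("top");a=shot("scene")
for n,c,box in (("top",b,(280,195,360,290)),("scene",a,(300,225,395,310))):
    P=cloud(c);x0,y0,x1,y1=box
    m=np.zeros((480,640),bool);m[y0:y1,x0:x1]=1
    hsv=cv2.cvtColor(c["pixels"],cv2.COLOR_BGR2HSV)
    m&=(P[...,2]>.02)&(P[...,2]<.12)
    z=P[...,2]
    print(n,np.histogram(z[m],bins=np.arange(.02,.1,.004)))
    for nm,mm in (("all",m),("grate",m&(hsv[...,1]<60)&(hsv[...,2]>90)),("handle/high",m&(z>.056)),):
        q=P[mm][:,:2].astype(np.float32)
        print(nm,len(q),cv2.minAreaRect(q*1000),np.median(P[mm],0).round(4))
# tiers
P=cloud(b);hsv=cv2.cvtColor(b["pixels"],cv2.COLOR_BGR2HSV)
m=np.zeros((480,640),bool);m[180:285,390:525]=1
m1=m&(abs(P[...,2]-.04)<.008)
print("deck",cv2.minAreaRect(P[m1][:,:2].astype(np.float32)*1000),np.median(P[m1],0))
cor=[(398,197),(507,190),(514,263),(407,275)]
print("deck corners",plane(b,cor,.04).round(4))
crop=cv2.resize(b["pixels"][190:290,270:370],(600,600),interpolation=cv2.INTER_CUBIC)
crop2=cv2.resize(a["pixels"][220:310,300:400],(667,600),interpolation=cv2.INTER_CUBIC)
cv2.imwrite("pics/c.png",cv2.resize(np.hstack([crop,crop2]),(800,380)))
```

```text
top (array([ 14,  36,  34,  26,  53, 254, 918, 849, 253,  19,   3,   3,  21,
        48,  23,   2,   0,   0,   0]), array([0.02 , 0.024, 0.028, 0.032, 0.036, 0.04 , 0.044, 0.048, 0.052,
       0.056, 0.06 , 0.064, 0.068, 0.072, 0.076, 0.08 , 0.084, 0.088,
       0.092, 0.096]))
all 2556 ((569.97119140625, 176.90499877929688), (114.08773803710938, 181.9462432861328), 81.24183654785156) [0.5694 0.1775 0.0478]
grate 1729 ((559.6825561523438, 182.41946411132812), (106.42621612548828, 159.94781494140625), 81.03985595703125) [0.5575 0.1806 0.049 ]
handle/high 119 ((579.204345703125, 185.08724975585938), (72.62702941894531, 99.89337921142578), 79.3891830444336) [0.5349 0.1842 0.073 ]
scene (array([ 140,  111,  135,  141,  195,  329,  975, 1156,  190,   32,   34,
         27,   34,   63,   29,    1,    0,    0,    0]), array([0.02 , 0.024, 0.028, 0.032, 0.036, 0.04 , 0.044, 0.048, 0.052,
       0.056, 0.06 , 0.064, 0.068, 0.072, 0.076, 0.08 , 0.084, 0.088,
       0.092, 0.096]))
all 3592 ((565.9718017578125, 194.1318359375), (185.2942657470703, 307.389404296875), 57.52235794067383) [0.5977 0.1708 0.0473]
grate 1407 ((600.0576171875, 175.73757934570312), (104.99449157714844, 249.77659606933594), 80.4812240600586) [0.5706 0.1778 0.0498]
handle/high 220 ((534.183837890625, 183.5652313232422), (50.932979583740234, 15.987757682800293), 75.91787719726562) [0.5353 0.1823 0.0705]
deck ((632.1492309570312, -174.48004150390625), (247.55029296875, 283.7420349121094), 6.501407146453857) [ 0.60586708 -0.17448628  0.03949459]
deck corners [[ 0.6933 -0.0285  0.04  ]
 [ 0.7151 -0.3131  0.04  ]
 [ 0.5256 -0.3269  0.04  ]
 [ 0.4934 -0.0508  0.04  ]]
```

View pics/c.png

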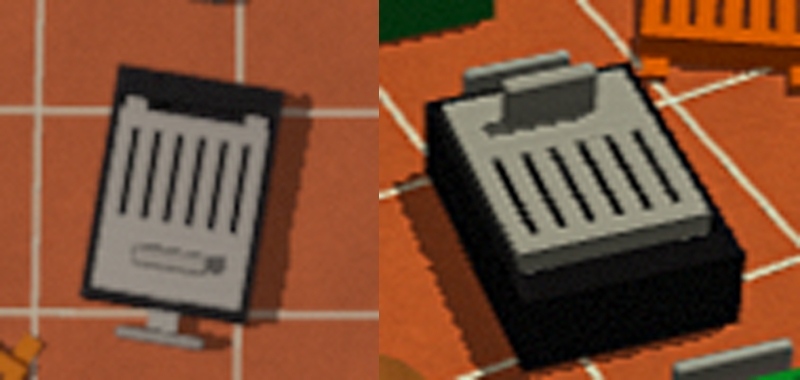

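The crop confirms it: black tray, light steel grate with its handle at the front, tab towards the robot. Heading is about -9°. I'll move closer for a wrist view.

Call:
{"method": "send_rows", "body": {
  "moves": [1, 2.4, -3.3, 0, 0, 0, 0.025, 1, 4.8, -6.6, 0, 0, 0, 0.05, 1, 7.2, -9.9, 0, 0, 0, 0.075, 1, 9.6, -13.2, 0, 0, 0, 0.1, 1, 12, -16.5, 0, 0, 0, 0.124]
}}

```text
time: 0.62
position: [0.2943, 0.4338, 0.2364]
tool_rot: [0.078, 0.997, -0.0, -0.0]
ft_force: [0.9, 0.0, -0.4]
grip_width: 0.087
grip_force: 0.0
```

Call:
{"method": "send_rows", "body": {
  "moves": [0, 2.4, -3.3, 0, 0, 0, 0, 0, 4.8, -6.6, 0, 0, 0, 0, 0, 7.2, -9.9, 0, 0, 0, 0, 0, 9.6, -13.2, 0, 0, 0, 0, 0, 12, -16.5, 0, 0, 0, 0]
}}

```text
time: 1.03
position: [0.4145, 0.2686, 0.2366]
tool_rot: [0.079, 0.997, 0.0, 0.0]
ft_force: [0.5, 1.2, 0.0]
grip_width: 0.0618
grip_force: 0.0
```

Call:
{"method": "send_rows", "body": {
  "moves": [0, 2.4, -3.0, 0, 0, 0, 0, 0, 4.8, -6.0, 0, 0, 0, 0, 0, 6, -8, 0, 0, 0, 0, 0, 6, -8, 0, 0, 0, 0]
}}

```text
time: 1.37
position: [0.4773, 0.1866, 0.2367]
tool_rot: [0.081, 0.997, -0.001, 0.001]
ft_force: [0.8, 0.3, 0.5]
grip_width: 0.0353
grip_force: 0.0
```

Run:
```python
from h import *
c=shot("wrist");o=monitor.get_obs();print(o["position"],o["tool_rot"],o["q"],o["time"]);print(c["hand_eye"],c["T"])
cv2.imwrite("pics/w1.png",c["pixels"])
```

```text
[0.47523653 0.18841607 0.23645335] [8.10266748e-02 9.96711915e-01 1.58112048e-05 1.90109478e-04] [ 1.58623573e-01  3.75120083e-01  1.71479809e+00 -6.86175443e-05
  1.05129762e+00 -1.24990750e+00] 1.4167
[[-3.56355726e-04 -9.70710631e-01 -2.40251417e-01  6.45612768e-02]
 [ 9.99998523e-01  5.80439935e-05 -1.71778017e-03  5.20742915e-04]
 [ 1.68141263e-03 -2.40251675e-01  9.70709177e-01 -1.48211829e-01]
 [ 0.00000000e+00  0.00000000e+00  0.00000000e+00  1.00000000e+00]] [[ 0.16253341  0.95717985  0.23956133  0.41321002]
 [ 0.98669992 -0.15705878 -0.04190241  0.1978219 ]
 [-0.00248293  0.24318569 -0.96997657  0.384671  ]
 [ 0.          0.          0.          1.        ]]
```

View pics/w1.png

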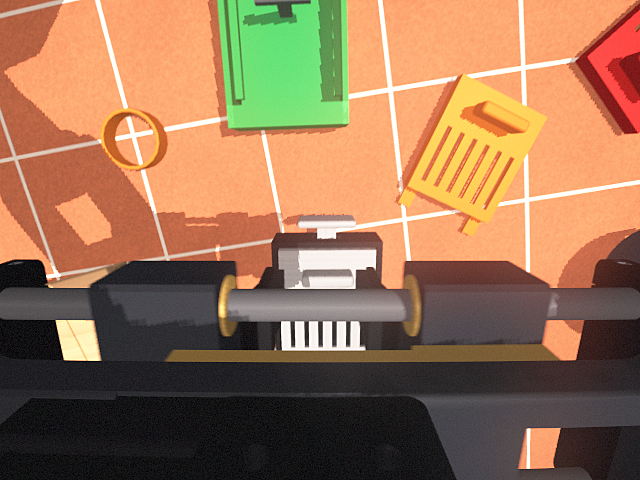

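The wrist view shows the tab's top at about (327,222), the handle at (327,278) and the tray's front wall at row 235. Measuring those.

Run:
```python
from h import *
c=shot("wrist");P=cloud(c);z=P[...,2]
g=cv2.cvtColor(c["pixels"],cv2.COLOR_BGR2HSV)
def rect(nm,u0,v0,u1,v1,z0,z1):
    m=np.zeros(z.shape,bool);m[v0:v1,u0:u1]=1;m&=(z>z0)&(z<z1)
    q=P[m];r=cv2.minAreaRect(q[:,:2].astype(np.float32)*1000);print(nm,len(q),np.array(r[0]).round(1),np.array(r[1]).round(1),round(r[2],1),np.median(q,0).round(4))
rect("tab",290,205,365,236,.03,.06)
rect("handle",290,262,365,290,.068,.085)
print(P[270:288:3,327].round(4)); print(P[214:240:3,315].round(4))
# ray method: bright tab-top mask
m=np.zeros(z.shape,np.uint8);m[205:236,290:365]=((g[...,1]<60)&(g[...,2]>120))[205:236,290:365]
v,u=np.nonzero(m);print(u.min(),u.max(),v.min(),v.max())
top=[(v[u==k].min()) for k in range(303,352,8)];print("tab outer edge", plane(c,[(k,t) for k,t in zip(range(303,352,8),top)],.046).round(4))
# tray rim via top camera, two heights
b=shot("top");B=cloud(b);mm=np.zeros(z.shape,bool);mm[195:290,280:360]=1
d=mm&(b["pixels"].max(2)<70)&(abs(B[...,2]-.046)<.008)
print("tray",cv2.minAreaRect(B[d][:,:2].astype(np.float32)*1000))
```

```text
tab 592 [483.6 192.2] [60.1  8.5] 81.2 [0.4823 0.1924 0.0451]
handle 563 [531.6 184.5] [48.5  9.3] 81.3 [0.531  0.185  0.0748]
[[0.5269 0.1877 0.0494]
 [0.5284 0.1874 0.0542]
 [0.5281 0.1872 0.0639]
 [0.528  0.1871 0.0725]
 [0.5298 0.1867 0.0758]
 [0.5328 0.1863 0.0759]]
[[ 0.4756  0.1831 -0.    ]
 [ 0.4788  0.1826  0.0014]
 [ 0.4781  0.183   0.0234]
 [ 0.478   0.1832  0.0406]
 [ 0.4801  0.183   0.0455]
 [ 0.4832  0.1825  0.0455]
 [ 0.4904  0.181   0.0268]
 [ 0.4995  0.1791  0.0011]
 [ 0.4999  0.1792  0.0141]]
296 364 218 235
tab outer edge [[0.4751 0.1716 0.046 ]
 [0.4764 0.1795 0.046 ]
 [0.4777 0.1875 0.046 ]
 [0.4739 0.1962 0.046 ]
 [0.4752 0.2041 0.046 ]
 [0.4815 0.2113 0.046 ]
 [0.4808 0.2195 0.046 ]]
tray ((597.5665893554688, 173.17514038085938), (113.17729187011719, 119.6495590209961), 81.02837371826172)
```

Tab centre is (.4836,.1922) and the handle (.533,.1845), top at .075. The tray origin works out to (.5735,.178), which agrees with the given sizes to about 2 mm. Going down in front of the tab with the gripper shut.

Call:
{"method": "send_rows", "body": {
  "moves": [0, -2.5, 0.9, 0, 0, 0, 0.01, 0, -2.5, 0.9, -4, 0, 0, 0.01, 0, -2.5, 0.9, -8, 0, 0, 0.01, 0, -2.5, 0.9, -12, 0, 0, 0.01, 0, -2.5, 0.9, -12, 0, 0, 0.01]
}}

```text
time: 1.93
position: [0.4423, 0.1995, 0.1096]
tool_rot: [0.073, 0.997, -0.002, -0.008]
ft_force: [-1.1, -0.2, -0.1]
grip_width: 0.0009
grip_force: 0.0
```

Call:
{"method": "send_rows", "body": {
  "moves": [0, 0, 0, -3, 0, 0, 0, 0, 0, 0, -5.5, 0, 0, 0, 0, 0, 0, -7, 0, 0, 0, 0, 0, 0, -8, 0, 0, 0, 0, 0, 0, -8, 0, 0, 0]
}}

```text
time: 2.35
position: [0.4483, 0.2, 0.0365]
tool_rot: [0.073, 0.997, -0.0, -0.001]
ft_force: [-0.7, -0.1, 0.3]
grip_width: 0.0009
grip_force: 0.0
```

Call:
{"method": "send_rows", "body": {
  "moves": [0, 0.5, -0.08, 0, 0, 0, 0, 0, 1, -0.15, 0, 0, 0, 0, 0, 1.5, -0.23, 0, 0, 0, 0, 0, 1.8, -0.28, 0, 0, 0, 0, 0, 1.8, -0.28, 0, 0, 0, 0]
}}

```text
time: 2.77
position: [0.4678, 0.1965, 0.0374]
tool_rot: [0.074, 0.997, 0.0, 0.001]
ft_force: [-0.8, -0.4, 0.1]
grip_width: 0.0003
grip_force: 0.0
```

Call:
{"method": "send_rows", "body": {
  "moves": [0, 0.2, -0.03, 0, 0, 0, 0, 0, 0.4, -0.06, 0, 0, 0, 0, 0, 0.6, -0.1, 0, 0, 0, 0, 0, 0.6, -0.1, 0, 0, 0, 0]
}}

```text
time: 3.1
position: [0.4711, 0.1954, 0.0364]
tool_rot: [0.074, 0.997, -0.0, -0.002]
ft_force: [-4.3, 1.0, 3.9]
grip_width: 0.0004
grip_force: 2.4
```

Run:
```python
from h import *
o=monitor.get_obs();print(o["position"],o["ft_force"])
c=shot("wrist");P=cloud(c)
b=shot("top");B=cloud(b);z=B[...,2]
m=np.zeros(z.shape,bool);m[195:290,280:360]=1
print(np.histogram(z[m],bins=np.arange(.036,.1,.004)))
cv2.imwrite("pics/w2.png",c["pixels"])
```

```text
[0.47105796 0.1954073  0.03642865] [-4.32232408  0.98800117  3.88595494]
(array([ 35, 198, 673, 701, 220,  14,   1,   4,   8,  37,  16,   2,   0,
         0,   0]), array([0.036, 0.04 , 0.044, 0.048, 0.052, 0.056, 0.06 , 0.064, 0.068,
       0.072, 0.076, 0.08 , 0.084, 0.088, 0.092, 0.096]))
```

Call:
{"method": "send_rows", "body": {
  "moves": [0, 0.2, -0.03, 0, 0, 0, 0, 0, 0.4, -0.06, 0, 0, 0, 0, 0, 0.6, -0.1, 0, 0, 0, 0, 0, 0.6, -0.1, 0, 0, 0, 0]
}}

```text
time: 3.53
position: [0.4771, 0.1944, 0.0363]
tool_rot: [0.074, 0.997, -0.0, -0.002]
ft_force: [-5.8, 1.7, 3.9]
grip_width: -0.0001
grip_force: 2.9
```

```bash
cat > pop.py <<'E'
from h import *
o=monitor.get_obs();print(o["position"],o["ft_force"])
b=shot("top");B=cloud(b);z=B[...,2]
m=np.zeros(z.shape,bool);m[195:290,280:360]=1
print(np.histogram(z[m],bins=np.arange(.036,.1,.004))[0])
a=shot("scene");A=cloud(a);z=A[...,2];m=np.zeros(z.shape,bool);m[225:310,300:395]=1
print(np.histogram(z[m],bins=np.arange(.036,.1,.004))[0])
E
python3 pop.py
```

```text
[0.47711352 0.19441133 0.03632147] [-5.76029631  1.68678841  3.89207891]
[ 26 161 445 370 353 238 102  10   2   1   3  12  24   8   0]
[208 268 702 536 428 428 284  88  53  35  41  35  70  13   4]
```

The grate's front has popped up. I'll back off, rise, turn 90° and open.

Call:
{"method": "send_rows", "body": {
  "moves": [0, -1, 0.15, 0, 0, 0, 0, 0, -2.5, 0.4, 0, 0, 0, 0, 0, -3, 0.5, 2, 0, 0, 0, 0, -3, 0.5, 6, 0, 0, 0, 0, -3, 0.5, 10, 0, 0, 0]
}}

```text
time: 4.05
position: [0.4482, 0.1994, 0.1364]
tool_rot: [0.074, 0.997, -0.0, -0.001]
ft_force: [1.6, 1.1, -0.1]
grip_width: 0.0003
grip_force: 0.0
```

Call:
{"method": "send_rows", "body": {
  "moves": [1, 0, 0, 4, 0, 0, -0.12, 1, 0, 0, 7, 0, 0, -0.24, 1, 0, 0, 9, 0, 0, -0.36, 1, 0, 0, 10, 0, 0, -0.48, 1, 0, 0, 10, 0, 0, -0.6]
}}

```text
time: 4.47
position: [0.4518, 0.1999, 0.2399]
tool_rot: [0.368, 0.93, 0.003, 0.005]
ft_force: [-0.0, 0.2, 0.2]
grip_width: 0.0261
grip_force: 0.0
```

Call:
{"method": "send_rows", "body": {
  "moves": [1, 0, 0, 0, 0, 0, -0.12, 1, 0, 0, 0, 0, 0, -0.24, 1, 0, 0, 0, 0, 0, -0.36, 1, 0, 0, 0, 0, 0, -0.48, 1, 0, 0, 0, 0, 0, -0.6]
}}

```text
time: 4.88
position: [0.4499, 0.1995, 0.2367]
tool_rot: [0.626, 0.78, 0.001, 0.001]
ft_force: [-0.0, -0.3, 0.3]
grip_width: 0.059
grip_force: 0.0
```

Call:
{"method": "send_rows", "body": {
  "moves": [1, 0, 0, 0, 0, 0, -0.12, 1, 0, 0, 0, 0, 0, -0.24, 1, 0, 0, 0, 0, 0, -0.37, 1, 0, 0, 0, 0, 0, -0.37, 1, 0, 0, 0, 0, 0, -0.37]
}}

```text
time: 5.3
position: [0.4494, 0.1995, 0.2366]
tool_rot: [0.756, 0.654, 0.001, 0.001]
ft_force: [0.6, -0.3, 0.1]
grip_width: 0.0856
grip_force: 0.0
```

Run:
```python
from h import *
c=shot("wrist");o=monitor.get_obs();print(o["position"],R.from_quat(o["tool_rot"]).as_matrix().round(3),o["q"],o["time"])
cv2.imwrite("pics/w3.png",c["pixels"]);b=shot("top");B=cloud(b)
a=shot("scene");A=cloud(a)
t=np.radians(-8.9);ex=np.array([np.cos(t),np.sin(t)]);ey=np.array([-ex[1],ex[0]])
for n,Q in (("top",B),("scene",A),("wrist",cloud(c))):
    d=Q[...,:2]-np.array([.5735,.1783]);X=d@ex;Y=d@ey;Z=Q[...,2]
    s=(abs(Y)<.04)&(X>0.05-.08)&(X<.05)&(Z>.04)
    if s.sum()>20: print(n,"top slope",np.polyfit(X[s],Z[s],1).round(4),s.sum())
    h=(abs(Y)<.03)&(X>-.06)&(X<-.02)&(Z>.075)&(Z<.1)
    print("handle",h.sum(),np.median(np.c_[X[h],Y[h],Z[h]],0).round(4), Z[h].max() if h.any() else 0, X[h].min() if h.any() else 0,X[h].max() if h.any() else 0)
```

```text
[0.44924673 0.19948623 0.23658667] [[ 0.144  0.99   0.002]
 [ 0.99  -0.144 -0.   ]
 [ 0.     0.002 -1.   ]] [ 1.90314362e-01  3.48285089e-01  1.76105615e+00 -3.93857053e-04
  1.03067757e+00  3.34548296e-01] 5.35
top top slope [-0.2638  0.0586] 522
handle 0 [nan nan nan] 0 0 0
scene top slope [-0.2649  0.0583] 889
handle 157 [-0.0363 -0.0018  0.0841] 0.09033804958150748 -0.04710737766757079 -0.030417999585227475
wrist top slope [-0.1339  0.0554] 4266
handle 905 [-0.04    0.0015  0.0859] 0.0887097017717085 -0.04496432617871421 -0.03141022233701759
  return _methods._mean(a, axis=axis, dtype=dtype,
  ret = um.true_divide(
```

View pics/w3.png

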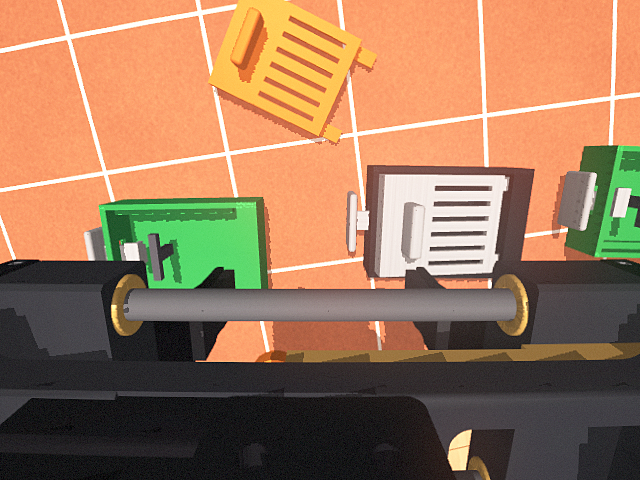

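Popped to slope 0.134, handle at (412,232). Moving above the handle and tilting to match.

Call:
{"method": "send_rows", "body": {
  "moves": [1, 3.2, -0.6, -2, 0.01, 0.06, 0, 1, 6.4, -1.1, -4.5, 0.021, 0.132, -0.01, 1, 9.4, -1.65, -7, 0.021, 0.132, -0.01, 1, 9.4, -1.65, -10, 0.021, 0.132, -0.01, 1, 9.4, -1.65, -11.6, 0.021, 0.132, -0.01]
}}

```text
time: 5.87
position: [0.544, 0.182, 0.1171]
tool_rot: [0.759, 0.648, -0.044, -0.051]
ft_force: [-1.4, -0.6, 0.1]
grip_width: 0.0869
grip_force: 0.0
```

Call:
{"method": "send_rows", "body": {
  "moves": [1, 0, 0, 0, 0, 0, 0, 1, 0, 0, 0, 0, 0, 0]
}}

```text
time: 6.03
position: [0.5422, 0.1829, 0.1196]
tool_rot: [0.758, 0.648, -0.044, -0.052]
ft_force: [-0.3, 0.4, 0.2]
grip_width: 0.0872
grip_force: 0.0
```

Run:
```python
from h import *
c=shot("wrist");o=monitor.get_obs();T=R.from_quat(o["tool_rot"]).as_matrix();print(o["position"],T.round(3),o["time"])
cv2.imwrite("pics/w4.png",c["pixels"])
# points in tool frame
Q=(cloud(c)-o["position"])@T
a=shot("scene");S=(cloud(a)-o["position"])@T
for n,K,c in (("w",Q,c),("s",S,a)):
    h=(abs(K[...,0])<.03)&(abs(K[...,1])<.025)&(K[...,2]>.0)&(K[...,2]<.1)
    print(n,h.sum(),np.histogram(K[h][:,2],bins=np.arange(0.02,.09,.003)))
    k=(abs(K[...,0])<.035)&(abs(K[...,1])<.025)&(K[...,2]>.02)&(K[...,2]<.05)
    if k.any(): print(K[k].min(0).round(4),K[k].max(0).round(4),np.median(K[k],0).round(4))
```

```text
[0.5430278  0.18315429 0.12094164] [[ 0.156  0.979 -0.131]
 [ 0.988 -0.154  0.022]
 [ 0.001 -0.133 -0.991]] 6.0833
w 5926 (array([   0,    0,    0,    0,  429,  785,   36,   27,   18,   21,   22,
         19,   10, 4318,  241,    0,    0,    0,    0,    0,    0,    0,
          0]), array([0.02 , 0.023, 0.026, 0.029, 0.032, 0.035, 0.038, 0.041, 0.044,
       0.047, 0.05 , 0.053, 0.056, 0.059, 0.062, 0.065, 0.068, 0.071,
       0.074, 0.077, 0.08 , 0.083, 0.086, 0.089]))
[-0.0096 -0.0077  0.0334] [0.0251 0.0042 0.05  ] [ 0.0097 -0.0016  0.0354]
s 424 (array([  0,   0,   0,   3,  21,  23,  19,  17,  19,  19,  10,  14,  46,
       128,  77,   7,   4,   2,   2,   0,   3,   2,   3]), array([0.02 , 0.023, 0.026, 0.029, 0.032, 0.035, 0.038, 0.041, 0.044,
       0.047, 0.05 , 0.053, 0.056, 0.059, 0.062, 0.065, 0.068, 0.071,
       0.074, 0.077, 0.08 , 0.083, 0.086, 0.089]))
[-0.026  -0.0107  0.0316] [0.0064 0.005  0.0498] [-0.0124  0.0008  0.0396]
```

View pics/w4.png

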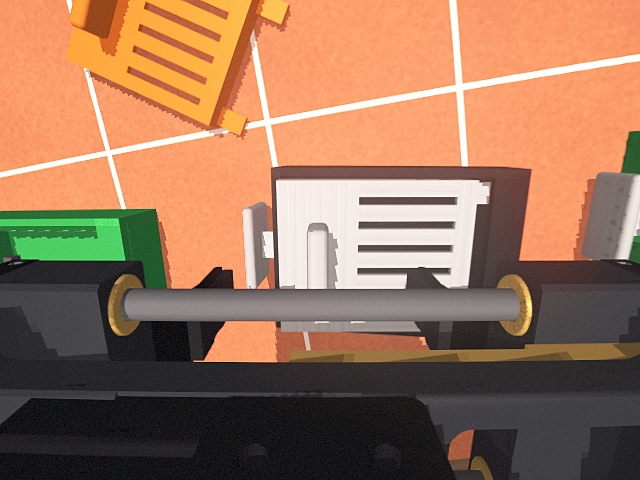

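Handle (317,255) is between the fingers, about 1.7 mm off along the closing line. The grate's top face is 61 mm ahead of the TCP, so I advance 44 mm and close.

Call:
{"method": "send_rows", "body": {
  "moves": [1, -0.35, 0.06, -1.5, 0, 0, 0, 1, -0.55, 0.09, -3, 0, 0, 0, 1, -0.74, 0.12, -4, 0, 0, 0, 1, -0.74, 0.12, -4.36, 0, 0, 0, 1, -0.74, 0.12, -4.36, 0, 0, 0]
}}

```text
time: 6.55
position: [0.5353, 0.1844, 0.0772]
tool_rot: [0.759, 0.648, -0.043, -0.051]
ft_force: [0.0, 0.5, 0.0]
grip_width: 0.087
grip_force: 0.0
```

Call:
{"method": "send_rows", "body": {
  "moves": [0, 0, 0, 0, 0, 0, 0, 0, 0, 0, 0, 0, 0, 0, 0, 0, 0, 0, 0, 0, 0, 0, 0, 0, 0, 0, 0, 0, 0, 0, 0, 0, 0, 0, 0],
  "grip_force": 15
}}

```text
time: 6.97
position: [0.5357, 0.1843, 0.0773]
tool_rot: [0.759, 0.648, -0.043, -0.051]
ft_force: [0.6, -0.4, -0.9]
grip_width: 0.0614
grip_force: 0.0
```

Call:
{"method": "send_rows", "body": {
  "moves": [0, 0, 0, 0, 0, 0, 0, 0, 0, 0, 0, 0, 0, 0, 0, 0, 0, 0, 0, 0, 0, 0, 0, 0, 0, 0, 0, 0, 0, 0, 0, 0, 0, 0, 0],
  "grip_force": 30
}}

```text
time: 7.38
position: [0.5353, 0.1842, 0.0769]
tool_rot: [0.759, 0.648, -0.043, -0.051]
ft_force: [-0.4, -0.2, -1.0]
grip_width: 0.0287
grip_force: 0.0
```

Call:
{"method": "send_rows", "body": {
  "moves": [0, 0, 0, 0, 0, 0, 0, 0, 0, 0, 0, 0, 0, 0, 0, 0, 0, 0, 0, 0, 0, 0, 0, 0, 0, 0, 0, 0],
  "grip_force": 30
}}

```text
time: 7.72
position: [0.5354, 0.1842, 0.0769]
tool_rot: [0.759, 0.648, -0.043, -0.051]
ft_force: [-0.2, 0.4, -0.3]
grip_width: 0.0112
grip_force: 30.0
```

Gripped, opening 11 mm. Now swinging about the rear edge.

Call:
{"method": "send_rows", "body": {
  "moves": [0, 0.14, -0.02, 0.25, 0.004, 0.028, 0, 0, 0.28, -0.04, 0.5, 0.009, 0.055, 0, 0, 0.42, -0.06, 0.75, 0.013, 0.083, 0, 0, 0.58, -0.09, 1.0, 0.018, 0.112, 0, 0, 0.58, -0.09, 1.0, 0.018, 0.112, 0]
}}

```text
time: 8.13
position: [0.5427, 0.1831, 0.0869]
tool_rot: [0.755, 0.644, -0.079, -0.094]
ft_force: [0.2, -0.0, -0.4]
grip_width: 0.012
grip_force: 30.0
```

Call:
{"method": "send_rows", "body": {
  "moves": [0, 0.16, -0.02, 0.24, 0.004, 0.028, 0, 0, 0.33, -0.05, 0.47, 0.009, 0.055, 0, 0, 0.5, -0.08, 0.7, 0.013, 0.083, 0, 0, 0.69, -0.11, 0.93, 0.018, 0.111, 0, 0, 0.69, -0.11, 0.93, 0.018, 0.111, 0]
}}

```text
time: 8.55
position: [0.5491, 0.182, 0.096]
tool_rot: [0.748, 0.639, -0.115, -0.136]
ft_force: [0.7, -0.3, -0.8]
grip_width: 0.0115
grip_force: 30.0
```

Run:
```python
from h import *
o=monitor.get_obs();T=R.from_quat(o["tool_rot"]).as_matrix();print(o["position"],T.round(3),o["ft_force"],o["moment"],o["time"],o["grip_width"])
c=shot("wrist");Q=(cloud(c)-o["position"])@T
# grate top in tool frame: plane z ~.017 ?
k=(Q[...,0]>.02)&(Q[...,0]<.05)&(Q[...,1]>-.02)&(Q[...,1]<.085)&(Q[...,2]>.005)&(Q[...,2]<.035)
A=np.c_[Q[k][:,:2],np.ones(k.sum())];print(k.sum(),np.linalg.lstsq(A,Q[k][:,2],rcond=None)[0].round(4),np.median(Q[k],0))
cv2.imwrite("pics/w5.png",np.hstack([cv2.resize(c["pixels"],(400,300)),cv2.resize(shot("scene")["pixels"][200:330,270:430],(400,300))]))
```

```text
[0.54914705 0.18197444 0.09597859] [[ 0.157  0.925 -0.346]
 [ 0.988 -0.147  0.057]
 [ 0.002 -0.351 -0.937]] [ 0.72884877 -0.25364525 -0.79798594] [-0.18089608 -0.27560982  0.0352266 ] 8.55 0.011534890355466537
10925 [0.013  0.0013 0.0158] [0.03527927 0.02449665 0.0162636 ]
```

View pics/w5.png

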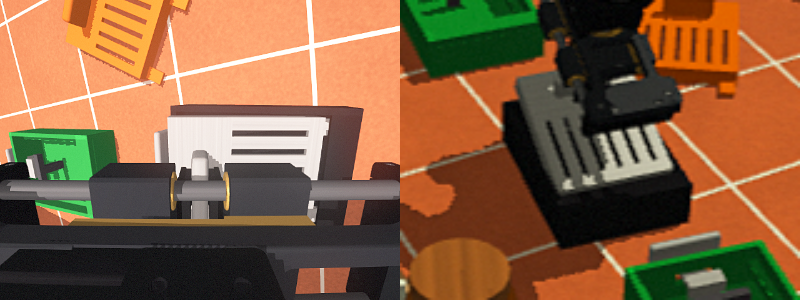

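The grate follows the gripper rigidly at 20.6°. Drawing it out forwards.

Call:
{"method": "send_rows", "body": {
  "moves": [0, -0.4, 0.06, 0.08, 0, 0, 0, 0, -0.9, 0.14, 0.2, 0, 0, 0, 0, -1.5, 0.23, 0.35, 0, 0, 0, 0, -2.2, 0.34, 0.5, 0, 0, 0, 0, -3, 0.47, 0.7, 0, 0, 0]
}}

```text
time: 9.07
position: [0.5162, 0.1871, 0.1034]
tool_rot: [0.748, 0.639, -0.116, -0.137]
ft_force: [-0.2, 0.0, -1.8]
grip_width: 0.0117
grip_force: 30.0
```

Call:
{"method": "send_rows", "body": {
  "moves": [0, -0.8, 0.12, 0.3, 0, 0, 0, 0, -1.2, 0.18, 1, 0, 0, 0, 0, -1.2, 0.18, 2.5, 0, 0, 0, 0, -1.2, 0.18, 5, 0, 0, 0, 0, -1.2, 0.18, 8, 0, 0, 0]
}}

```text
time: 9.48
position: [0.5039, 0.1887, 0.1832]
tool_rot: [0.748, 0.639, -0.118, -0.138]
ft_force: [-0.1, -0.9, -1.6]
grip_width: 0.0121
grip_force: 30.0
```

Run:
```python
from h import *
o=monitor.get_obs();T=R.from_quat(o["tool_rot"]).as_matrix();print(o["position"],o["ft_force"],o["q"],o["grip_width"])
b=shot("top");B=cloud(b);a=shot("scene");A=cloud(a)
for n,c,P,box in(("top",b,B,(370,170,545,300)),("scene",a,A,(90,270,300,420))):
    z=P[...,2];m=np.zeros(z.shape,bool);x0,y0,x1,y1=box;m[y0:y1,x0:x1]=1
    m&=(abs(z-.04)<.006)&(P[...,0]<.70)&(P[...,1]<0)
    cm=cv2.morphologyEx(m.astype(np.uint8),cv2.MORPH_OPEN,np.ones((5,5)))
    q=P[cm>0];print(n,len(q),cv2.minAreaRect(q[:,:2].astype(np.float32)*1000),np.median(q[:,2]))
    # edges: left/right/front by line fits
    ct=max(cv2.findContours(cm,0,1)[0],key=cv2.contourArea)[:,0]
    print(plane(c,cv2.approxPolyDP(ct,6,True).reshape(-1,2),.04).round(4).tolist())
cv2.imwrite("pics/b2.png",cv2.resize(b["pixels"][100:300,280:540],(780,600)))
```

```text
[0.50392339 0.18872736 0.18315173] [-0.06510834 -0.85532185 -1.61604644] [0.10004426 0.61958775 1.48465482 0.09236995 1.39149856 0.22435232] 0.012093546164891495
top 6649 ((606.1016235351562, -177.3345184326172), (195.26942443847656, 281.6372985839844), 6.433000087738037) 0.03961877165371064
[[0.6882, -0.0362, 0.04], [0.5289, -0.0457, 0.04], [0.5494, -0.0586, 0.04], [0.5317, -0.0764, 0.04], [0.5062, -0.0661, 0.04], [0.5187, -0.0483, 0.04], [0.496, -0.0609, 0.04], [0.4987, -0.0864, 0.04], [0.519, -0.0814, 0.04], [0.5014, -0.1196, 0.04], [0.5244, -0.1249, 0.04], [0.5041, -0.1299, 0.04], [0.5068, -0.1632, 0.04], [0.5374, -0.1712, 0.04], [0.5094, -0.1735, 0.04], [0.5228, -0.285, 0.04], [0.5433, -0.2853, 0.04], [0.5229, -0.2902, 0.04], [0.5308, -0.3244, 0.04], [0.6731, -0.3092, 0.04], [0.699, -0.2861, 0.04], [0.6985, -0.2519, 0.04], [0.6775, -0.2488, 0.04], [0.6977, -0.1865, 0.04], [0.6326, -0.1776, 0.04], [0.6976, -0.176, 0.04]]
scene 8336 ((593.0965576171875, -177.6688690185547), (178.359375, 280.3169250488281), 6.884894847869873) 0.04065263421423676
[[0.4974, -0.0488, 0.04], [0.5238, -0.3224, 0.04], [0.688, -0.3068, 0.04], [0.6908, -0.2735, 0.04], [0.6437, -0.2685, 0.04], [0.6256, -0.2477, 0.04], [0.6782, -0.1601, 0.04], [0.6734, -0.1222, 0.04], [0.6274, -0.1073, 0.04], [0.6283, -0.0528, 0.04], [0.6064, -0.0418, 0.04]]
```

View pics/b2.png

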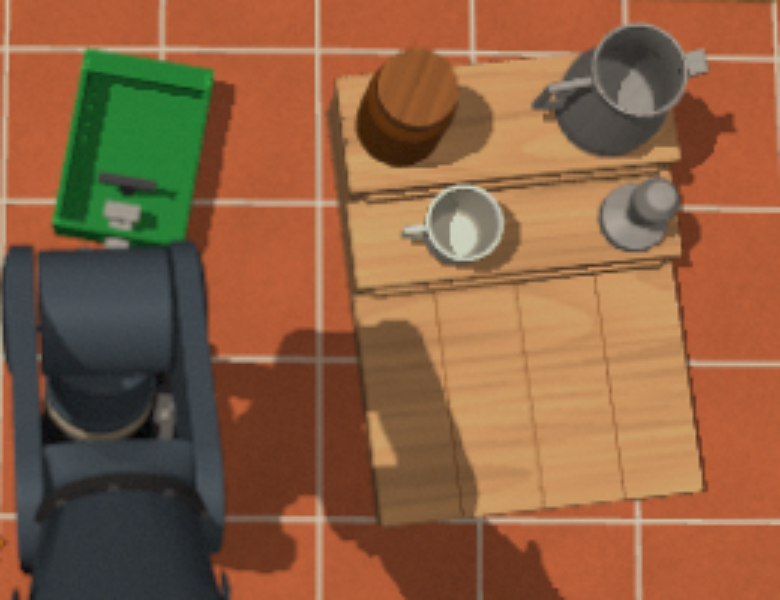

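The grate is out. The deck's centre is about (.608,-.177), heading about 6.4°, top .040 in both views. I'll carry the grate over, levelling it on the way.

Call:
{"method": "send_rows", "body": {
  "moves": [0, 0.3, -1.5, 1, -0.013, -0.08, 0, 0, 0.8, -4.5, 2, -0.03, -0.19, 0, 0, 1.4, -8, 2.5, -0.047, -0.3, 0, 0, 2, -11.5, 2.5, -0.056, -0.355, 0, 0, 2.6, -15, 2.5, -0.056, -0.355, 0]
}}

```text
time: 10.0
position: [0.5279, 0.0389, 0.2085]
tool_rot: [0.759, 0.651, -0.0, -0.001]
ft_force: [-0.2, 0.1, -1.7]
grip_width: 0.0116
grip_force: 30.0
```

Call:
{"method": "send_rows", "body": {
  "moves": [0, 0.6, -3.5, 0, 0, 0, 0.07, 0, 1.2, -7, 0, 0, 0, 0.14, 0, 1.8, -10.5, 0, 0, 0, 0.2, 0, 2.4, -14, 0, 0, 0, 0.25, 0, 3, -17, 0, 0, 0, 0.267]
}}

```text
time: 10.42
position: [0.561, -0.1331, 0.2076]
tool_rot: [0.667, 0.745, 0.0, -0.002]
ft_force: [0.5, -0.2, -1.0]
grip_width: 0.0121
grip_force: 30.0
```

Call:
{"method": "send_rows", "body": {
  "moves": [0, 0.5, -2.5, 0, 0, 0, 0, 0, 0.8, -4.5, -1, 0, 0, 0, 0, 0.8, -5, -2, 0, 0, 0, 0, 0.8, -5, -2, 0, 0, 0, 0, 0.8, -5, -2, 0, 0, 0]
}}

```text
time: 10.83
position: [0.5682, -0.1798, 0.1867]
tool_rot: [0.667, 0.745, 0.0, -0.003]
ft_force: [-0.1, 0.7, -1.6]
grip_width: 0.0117
grip_force: 30.0
```

```bash
cat > deck.py <<'E'
from h import *
o=monitor.get_obs();T=R.from_quat(o["tool_rot"]).as_matrix();print(o["position"],T.round(3),o["ft_force"],o["grip_width"],o["time"],o["q"])
c=shot("wrist");P=cloud(c);Q=(P-o["position"])@T
k=(Q[...,0]>.02)&(Q[...,0]<.05)&(Q[...,1]>-.02)&(Q[...,1]<.085)&(Q[...,2]>.005)&(Q[...,2]<.035)
A=np.c_[Q[k][:,:2],np.ones(k.sum())];print(k.sum(),np.linalg.lstsq(A,Q[k][:,2],rcond=None)[0].round(4))
hsv=cv2.cvtColor(c["pixels"],cv2.COLOR_BGR2HSV)
m=(abs(P[...,2]-.04)<.01)&(P[...,1]<.0)&(P[...,1]>-.36)&(P[...,0]>.45)&(P[...,0]<.75)
print("deck z",np.median(P[m][:,2]))
cv2.imwrite("pics/w6_%d.png"%(o["time"]*100),c["pixels"]);np.save("P.npy",P)
E
python3 deck.py; ls pics
```

```text
[ 0.5682391  -0.17978452  0.18671537] [[-0.11   0.994 -0.005]
 [ 0.994  0.11   0.005]
 [ 0.005 -0.004 -1.   ]] [-0.07650533  0.65670964 -1.60308547] 0.011729745423020263 10.8333 [-0.49470241  0.55073851  1.55228219  0.00219203  1.04495831 -0.60559487]
11223 [0.0567 0.     0.0146]
deck z 0.04005277357032527
a.png
b.png
b2.png
c.png
w1.png
w2.png
w3.png
w4.png
w5.png
w6_1083.png
```

View pics/w6_1083.png

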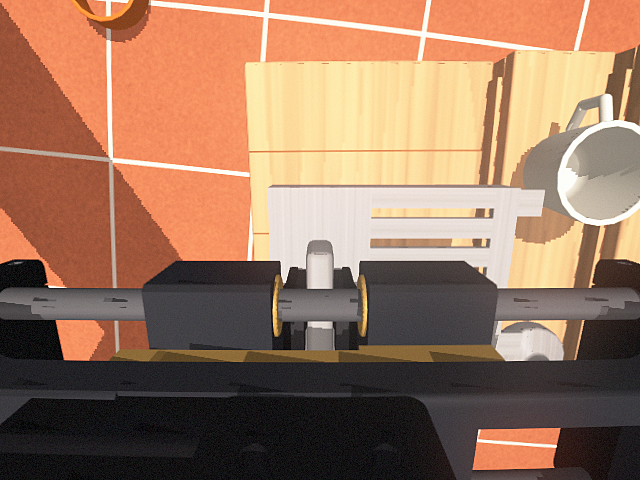

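Run:
```python
import numpy as np
from h import *
P=np.load("P.npy");o=monitor.get_obs();T=R.from_quat(o["tool_rot"]).as_matrix();Q=(P-o["position"])@T
# grate top: slope profile along tool x, by row
for x in np.arange(.0,.06,.006):
    k=(abs(Q[...,0]-x)<.003)&(Q[...,1]>-.02)&(Q[...,1]<.085)&(Q[...,2]>.0)&(Q[...,2]<.05)
    if k.sum()>30: print(round(x,3),k.sum(),np.percentile(Q[k][:,2],[10,50,90]).round(4),Q[k][:,1].min().round(3),Q[k][:,1].max().round(3))
m=(abs(P[...,2]-.04)<.006)&(P[...,1]<.02)&(P[...,1]>-.36)&(P[...,0]>.45)&(P[...,0]<.75)
cm=cv2.morphologyEx(m.astype(np.uint8),cv2.MORPH_OPEN,np.ones((5,5)))
for ct in cv2.findContours(cm,0,1)[0]:
    if cv2.contourArea(ct)>500:
        a=cv2.approxPolyDP(ct,5,True).reshape(-1,2);print([(tuple(p.tolist()),P[p[1],p[0]].round(3)[:2].tolist()) for p in a])
```

```text
0.0 33 [0.0167 0.0172 0.0176] -0.019 0.019
0.006 191 [0.0164 0.0171 0.0181] -0.02 0.085
0.012 1469 [0.0058 0.0169 0.0179] -0.02 0.085
0.018 2100 [0.0164 0.0172 0.0187] -0.02 0.085
0.024 1711 [0.0128 0.0171 0.0179] -0.02 0.085
0.03 2560 [0.0163 0.0172 0.018 ] -0.02 0.085
0.036 1761 [0.0164 0.0172 0.0185] -0.02 0.085
0.042 2482 [0.0163 0.0172 0.018 ] -0.02 0.085
0.048 2794 [0.0165 0.0174 0.0244] -0.02 0.085
[((371, 211), [0.611, -0.157]), ((445, 216), [0.675, -0.154]), ((445, 209), [0.675, -0.148])]
[((496, 64), [0.691, -0.03]), ((245, 62), [0.494, -0.049]), ((254, 260), [0.512, -0.213]), ((269, 260), [0.526, -0.211]), ((262, 199), [0.516, -0.157]), ((271, 183), [0.523, -0.142]), ((481, 184), [0.699, -0.123]), ((481, 136), [0.692, -0.084])]
```

The grate is level in the grip, underside 35 mm below the TCP, and the deck corner (245,62) gives the centre (.608,-.178) at heading about 6°. Cup and tamper are clear. Lowering.

Call:
{"method": "send_rows", "body": {
  "moves": [0, 0, -0.2, -2, 0, 0, -0.004, 0, 0, -0.2, -5, 0, 0, -0.004, 0, 0, -0.2, -8, 0, 0, -0.004, 0, 0, -0.2, -9.8, 0, 0, -0.004, 0, 0, -0.2, -10.5, 0, 0, -0.004]
}}

```text
time: 11.3
position: [0.5681, -0.1804, 0.0808]
tool_rot: [0.668, 0.744, -0.0, -0.004]
ft_force: [-0.2, -0.3, -1.2]
grip_width: 0.0119
grip_force: 30.0
```

Call:
{"method": "send_rows", "body": {
  "moves": [0, 0, 0, 0, 0, 0, 0, 0, 0, 0, -0.1, 0, 0, 0, 0, 0, 0, -0.2, 0, 0, 0, 0, 0, 0, -0.3, 0, 0, 0, 0, 0, 0, -0.3, 0, 0, 0]
}}

```text
time: 11.72
position: [0.5708, -0.1835, 0.0814]
tool_rot: [0.669, 0.744, 0.001, 0.0]
ft_force: [-0.6, 0.1, -0.6]
grip_width: 0.0118
grip_force: 30.0
```

Call:
{"method": "send_rows", "body": {
  "moves": [0, 0, 0, -0.1, 0, 0, 0, 0, 0, 0, -0.1, 0, 0, 0, 0, 0, 0, -0.2, 0, 0, 0, 0, 0, 0, -0.2, 0, 0, 0]
}}

```text
time: 12.05
position: [0.57, -0.1833, 0.0782]
tool_rot: [0.669, 0.744, 0.0, -0.001]
ft_force: [-1.4, 0.6, -2.0]
grip_width: 0.0119
grip_force: 30.0
```

Call:
{"method": "send_rows", "body": {
  "moves": [0, -0.1, 0.05, -0.1, 0, 0, 0, 0, -0.1, 0.05, -0.1, 0, 0, 0, 0, -0.1, 0.05, -0.2, 0, 0, 0, 0, -0.1, 0.05, -0.2, 0, 0, 0]
}}

```text
time: 12.38
position: [0.5689, -0.1827, 0.076]
tool_rot: [0.669, 0.744, 0.0, -0.001]
ft_force: [-1.1, 1.3, -2.1]
grip_width: 0.0118
grip_force: 30.0
```

Call:
{"method": "send_rows", "body": {
  "moves": [0, 0, 0, -0.1, 0, 0, 0, 0, 0, 0, -0.1, 0, 0, 0, 0, 0, 0, -0.1, 0, 0, 0]
}}

```text
time: 12.63
position: [0.569, -0.1827, 0.0752]
tool_rot: [0.669, 0.744, 0.0, -0.001]
ft_force: [-0.0, 1.0, -1.3]
grip_width: 0.0117
grip_force: 30.0
```

```bash
python3 deck.py
```

```text
[ 0.56903613 -0.18274488  0.07515041] [[-0.106  0.994 -0.   ]
 [ 0.994  0.106  0.002]
 [ 0.002 -0.    -1.   ]] [-0.03930679  1.00943693 -1.30735922] 0.011724764209672596 12.6333 [-0.49815937  0.71053977  1.62388942  0.00168955  0.80838004 -0.60566023]
11640 [0.0274 0.0185 0.0158]
deck z 0.04008812785142596
```

Not yet touching; going down 1 mm at a time.

Call:
{"method": "send_rows", "body": {
  "moves": [0, 0, 0, -0.1, 0, 0, 0, 0, 0, 0, -0.1, 0, 0, 0, 0, 0, 0, -0.1, 0, 0, 0]
}}

```text
time: 12.93
position: [0.5692, -0.1828, 0.0745]
tool_rot: [0.669, 0.744, 0.001, -0.0]
ft_force: [0.4, -0.6, 1.2]
grip_width: 0.012
grip_force: 30.0
```

Call:
{"method": "send_rows", "body": {
  "moves": [0, 0, 0, -0.1, 0, 0, 0, 0, 0, 0, -0.1, 0, 0, 0, 0, 0, 0, -0.1, 0, 0, 0]
}}

```text
time: 13.18
position: [0.5692, -0.1829, 0.0745]
tool_rot: [0.669, 0.744, 0.001, -0.0]
ft_force: [-1.9, 1.4, 7.0]
grip_width: 0.0114
grip_force: 30.0
```

Resting on the deck. Letting go, then rising straight up.

Call:
{"method": "send_rows", "body": {
  "moves": [0, 0, 0, 0.1, 0, 0, 0, 0.4, 0, 0, 0.1, 0, 0, 0, 0.4, 0, 0, 0.1, 0, 0, 0, 0.4, 0, 0, 0.1, 0, 0, 0, 0.4, 0, 0, 0.1, 0, 0, 0],
  "grip_force": 10
}}

```text
time: 13.6
position: [0.5691, -0.1828, 0.0741]
tool_rot: [0.669, 0.744, 0.0, -0.001]
ft_force: [-0.5, -0.2, 0.4]
grip_width: 0.03
grip_force: 0.0
```

Call:
{"method": "send_rows", "body": {
  "moves": [0.4, 0, 0, 0, 0, 0, 0, 0.4, 0, 0, 0.5, 0, 0, 0, 0.4, 0, 0, 2, 0, 0, 0, 0.4, 0, 0, 5, 0, 0, 0, 0.4, 0, 0, 8, 0, 0, 0]
}}

```text
time: 14.02
position: [0.5681, -0.1823, 0.1542]
tool_rot: [0.669, 0.744, 0.0, -0.002]
ft_force: [0.4, -0.2, 0.5]
grip_width: 0.035
grip_force: 0.0
```

Call:
{"method": "send_rows", "body": {
  "moves": [0.4, -1, 2, 3, 0, 0, 0, 0.4, -3, 5, 5, 0, 0, 0, 0.4, -5, 8, 5, 0, 0, 0, 0.4, -7, 11, 5, 0, 0, 0, 0.4, -8, 13, 5, 0, 0, 0]
}}

```text
time: 14.43
position: [0.4858, -0.0501, 0.2049]
tool_rot: [0.668, 0.744, 0.0, -0.002]
ft_force: [-0.0, 0.3, -0.5]
grip_width: 0.0348
grip_force: 0.0
```

Call:
{"method": "send_rows", "body": {
  "moves": [0.4, -1, 4, 0, 0, 0, 0, 0.4, -2, 8, 0, 0, 0, 0, 0.4, -2, 10, 0, 0, 0, 0, 0.4, -2, 10, 0, 0, 0, 0]
}}

```text
time: 14.77
position: [0.4674, 0.0508, 0.2047]
tool_rot: [0.667, 0.745, 0.001, -0.001]
ft_force: [-0.6, -0.9, -0.9]
grip_width: 0.0346
grip_force: 0.0
```

Run:
```python
from h import *
b=shot("top");B=cloud(b);z=B[...,2];hsv=cv2.cvtColor(b["pixels"],cv2.COLOR_BGR2HSV)
m=np.zeros(z.shape,bool);m[190:275,395:520]=1
g=m&(abs(z-.058)<.006)
q=B[g];print(len(q),cv2.minAreaRect(q[:,:2].astype(np.float32)*1000),np.median(q,0))
A=np.c_[q[:,:2],np.ones(len(q))];print(np.linalg.lstsq(A,q[:,2],rcond=None)[0])
w=(m&(hsv[...,1]<70)&(hsv[...,2]>90)).astype(np.uint8);ct=max(cv2.findContours(w,0,1)[0],key=cv2.contourArea)
r=cv2.minAreaRect(ct);print(r,plane(b,[r[0]],.058))
cv2.imwrite("pics/end.png",cv2.resize(b["pixels"][100:300,280:540],(780,600)))
```

```text
1635 ((625.4937133789062, -132.10720825195312), (169.04080200195312, 213.4626007080078), 0.9681974649429321) [ 0.61035896 -0.17470847  0.057454  ]
[-0.00288148  0.00236871  0.059669  ]
((457.62286376953125, 227.5443572998047), (55.32432556152344, 40.13496398925781), 83.2901611328125) [[ 0.61347586 -0.17742666  0.058     ]]
```

View pics/end.png

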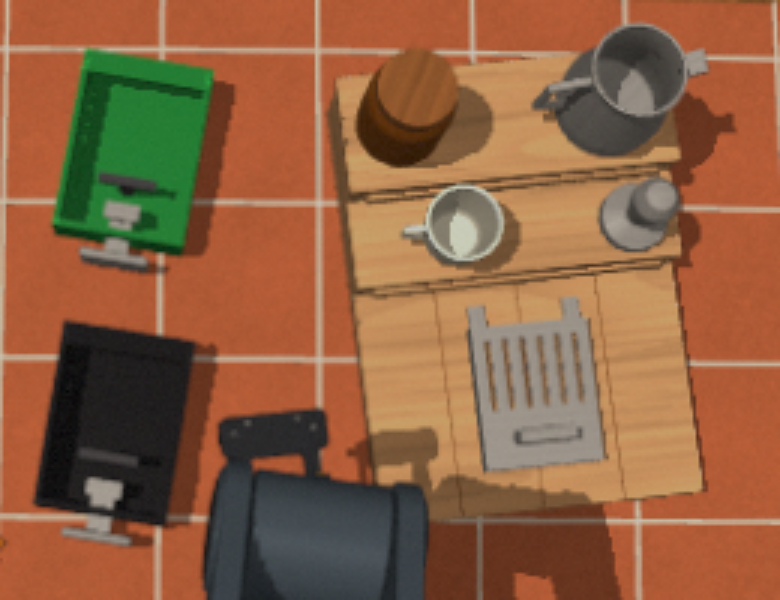

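The grate lies flat, square and centred on the deck with its handle to the front. The cup and tamper are unmoved.

```bash
python3 -c "
from rig import workorder
print(workorder.hand_in())"
```

```text
the job is handed in; nothing more can be done
None
```

The grate is out of the drip tray and lies right way up, flat and square in the middle of the lowest tier, handle to the front; I let go, the cup and tamper are unmoved and I did not touch the dosing ring, and the job was handed in at about 15 s (no verdict came back).

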